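# Fill up and close the reagent rows on the bench shelf

### The job

Put the three stray reagent bottles away on the low bench shelf: the two white green-capped ones into the row on the green lane and the amber orange-capped one into the row on the orange lane, standing upright on their coloured strip in line with those already there. Then slide the row stop (the plate with the black handle) along until both rows stand closed up, bottle touching bottle, between the stop and the end cheek. Knock no bottle over, and leave the blue-capped bottle, the test cassettes, the marker and the wash bottle where they are.

Things in the scene. Friction and masses are not known exactly. Their poses are not given: they have to be found in the camera images.
- shelf: Low bench shelf, fixed, 190 mm deep (x) by 280 mm long (y); its flat deck is 70 mm above the bench. Two coloured strips, each 54 mm wide, run along the deck in y: the green lane nearer the robot (centre line at x = -47.5 mm) and the orange lane farther away (x = +47.5 mm). A fixed end cheek closes the +y end: its inner face is at y = +128 mm and it rises 50 mm above the deck. Origin: middle of the shelf at bench level; z up.
- green_lane (a point): Middle of the centre line of the green lane, on the deck surface; axes as the shelf's (y along the lane). White, green-capped bottles belong here; one stands there already, near the cheek.
- orange_lane (a point): Middle of the centre line of the orange lane, on the deck surface; axes as the shelf's. Amber, orange-capped bottles belong here; two stand there already, near the cheek.
- stop (a joint): Travel (m) of the aluminium row stop, a plate 170 mm wide (across both lanes), 45 mm high, that slides along the shelf's y and stays where it is left (about 1.5 N of friction). 0 = fully open, when its bottle-side face is at shelf y = -63 mm; it grows as the stop moves to +y towards the cheek, up to 0.085 if nothing is in the way. With three bottles touching one another and the cheek in a lane, the stop meets them at 0.065. It starts between 0 and 0.02.
- stop_grip (a point): Grip point of the stop: on its upright black square handle, 18 mm by 18 mm, which stands 36 mm behind the bottle-side face (on the -y side), midway between the lanes. The point is 62 mm above the deck; the handle's top is 20 mm higher and it can be held from there down to about 30 mm below the point. Moves with the stop; axes as the shelf's.
- white_a_mid (a point): White plastic upright round reagent bottle, 80 mm tall: straight body 42 mm in diameter and 56 mm high, then a narrow shoulder and a 29 mm wide cap; 0.06 to 0.13 kg. Green cap. Already in the green lane, at most 8 mm from the cheek. The point is on its axis, half-way up (40 mm above its foot); z is up.
- white_b_mid (a point): White plastic upright round reagent bottle, 80 mm tall: straight body 42 mm in diameter and 56 mm high, then a narrow shoulder and a 29 mm wide cap; 0.06 to 0.13 kg. Green cap. Stray, standing on the bench to the right of the shelf. The point is on its axis, half-way up (40 mm above its foot); z is up.
- white_c_mid (a point): White plastic upright round reagent bottle, 80 mm tall: straight body 42 mm in diameter and 56 mm high, then a narrow shoulder and a 29 mm wide cap; 0.06 to 0.13 kg. Green cap. Stray, standing on the bench to the right of the shelf. The point is on its axis, half-way up (40 mm above its foot); z is up.
- amber_a_mid (a point): Amber (brown) upright round reagent bottle, 80 mm tall: straight body 42 mm in diameter and 56 mm high, then a narrow shoulder and a 29 mm wide cap; 0.06 to 0.13 kg. Orange cap. Already in the orange lane, next to the cheek. The point is on its axis, half-way up (40 mm above its foot); z is up.
- amber_b_mid (a point): Amber (brown) upright round reagent bottle, 80 mm tall: straight body 42 mm in diameter and 56 mm high, then a narrow shoulder and a 29 mm wide cap; 0.06 to 0.13 kg. Orange cap. Already in the orange lane, beside the other amber one. The point is on its axis, half-way up (40 mm above its foot); z is up.
- amber_c_mid (a point): Amber (brown) upright round reagent bottle, 80 mm tall: straight body 42 mm in diameter and 56 mm high, then a narrow shoulder and a 29 mm wide cap; 0.06 to 0.13 kg. Orange cap. Stray, standing on the bench to the right of the shelf. The point is on its axis, half-way up (40 mm above its foot); z is up.
- blue_bottle_mid (a point): Clear upright round reagent bottle, 80 mm tall: straight body 42 mm in diameter and 56 mm high, then a narrow shoulder and a 29 mm wide cap; 0.06 to 0.13 kg. Blue cap. Stands on the bench among the strays; it is not to be shelved and stays where it is. The point is on its axis, half-way up (40 mm above its foot); z is up.
- cassette_1: White flat test cassette, 70 x 20 x 6 mm, lying on the bench among the strays; stays where it is. Origin: centre of its underside, x along its length.
- cassette_2: White flat test cassette, 70 x 20 x 6 mm, lying on the bench beyond the strays; stays where it is. Origin: centre of its underside.
- marker: Black marker pen, 125 mm long, 18 mm thick, lying on the bench; stays where it is. Origin: on its underside near the middle, x along it.
- wash_bottle: Clear wash bottle with red cap, 60 mm in diameter, 165 mm tall with its spout, standing at the right; stays where it is. Origin: centre of its foot.
There are look-alikes about, which are no part of the job. What is shaped like the part that bears white_b_mid but turquoise is not meant.

How it is judged:
On the way, in this order (a step that is already met when the one before it is completed fails the run):
1. the three stray bottles stand upright on the shelf in their own lanes (within 12 mm of the lane's centre line), let go (x of white_b_mid in the frame of shelf between -0.0595 and -0.0355 m and y of white_b_mid in the frame of shelf between -0.05 and 0.125 m and z of white_b_mid in the frame of shelf between 0.104 and 0.116 m and angle between each of white_b_mid, white_c_mid, amber_c_mid's own z axis and vertical below 0.1 rad and x of white_c_mid in the frame of shelf between -0.0595 and -0.0355 m and y of white_c_mid in the frame of shelf between -0.05 and 0.125 m and z of white_c_mid in the frame of shelf between 0.104 and 0.116 m and x of amber_c_mid in the frame of shelf between 0.0355 and 0.0595 m and y of amber_c_mid in the frame of shelf between -0.05 and 0.125 m and z of amber_c_mid in the frame of shelf between 0.104 and 0.116 m and contact force between the fingers and white_b below 0.1 N and contact force between the fingers and white_c below 0.1 N and contact force between the fingers and amber_c below 0.1 N), for 0.2 s.
2. the row stop is slid up against the closed rows (within 7 mm of three touching bottles) (value of joint stop above 0.058 m), for 0.2 s.
At the end, for the whole second after the job is handed in: All six white and amber bottles stand upright (within 0.1 rad) on the deck, at rest, each within 8 mm of the centre line of its own lane (white: green, amber: orange), between cheek and stop, and the stop stands at 0.058 m or more, so that no row has more than 7 mm of slack in all (x of white_a_mid in the frame of shelf between -0.0555 and -0.0395 m and y of white_a_mid in the frame of shelf between -0.05 and 0.125 m and z of white_a_mid in the frame of shelf between 0.104 and 0.116 m and angle between each of white_a_mid, amber_a_mid, amber_b_mid, white_b_mid, white_c_mid, amber_c_mid's own z axis and vertical below 0.1 rad and x of amber_a_mid in the frame of shelf between 0.0395 and 0.0555 m and y of amber_a_mid in the frame of shelf between -0.05 and 0.125 m and z of amber_a_mid in the frame of shelf between 0.104 and 0.116 m and x of amber_b_mid in the frame of shelf between 0.0395 and 0.0555 m and y of amber_b_mid in the frame of shelf between -0.05 and 0.125 m and z of amber_b_mid in the frame of shelf between 0.104 and 0.116 m and x of white_b_mid in the frame of shelf between -0.0555 and -0.0395 m and y of white_b_mid in the frame of shelf between -0.05 and 0.125 m and z of white_b_mid in the frame of shelf between 0.104 and 0.116 m and x of white_c_mid in the frame of shelf between -0.0555 and -0.0395 m and y of white_c_mid in the frame of shelf between -0.05 and 0.125 m and z of white_c_mid in the frame of shelf between 0.104 and 0.116 m and x of amber_c_mid in the frame of shelf between 0.0395 and 0.0555 m and y of amber_c_mid in the frame of shelf between -0.05 and 0.125 m and z of amber_c_mid in the frame of shelf between 0.104 and 0.116 m and value of joint stop above 0.058 m and linear speed of each of white_a, amber_a, amber_b, white_b, white_c, amber_c below 0.02 m/s); the robot touches nothing.
It fails at once if a bottle is knocked over (leans more than 0.8 rad) (angle between any of white_a_mid, amber_a_mid, amber_b_mid, white_b_mid, white_c_mid, amber_c_mid, blue_bottle_mid's own z axis and vertical above 0.8 rad).
It fails at once if the blue-capped bottle, a cassette, the marker or the wash bottle is moved by more than 30 mm (distance of any of blue_bottle_mid, cassette_1, cassette_2, marker, wash_bottle from where it was at the start of the episode above 0.03 m).
It also fails if it takes over 72 s, if anything falls off the work surface, if the arm or the gripper's body presses on something with over 40 N, if the wrist force passes 120 N, or if a joint passes its speed limit or range.

### The arm

A 7-joint arm with a two-finger parallel gripper is mounted at the origin on the work surface. World frame = base frame: x ahead of the robot, y to its left, z up, the work surface at z = 0. Lengths are in m, angles in rad, forces in N, time in s.
With the tool pointing down it reaches from about 0.4 to 0.85 m from the base axis. Payload 4.5 kg.
Tool frame: the origin (TCP) lies midway between the tips of the shut fingers; the grasp point (between the pads) lies 19 mm behind it; z points along the fingers, y is the direction in which the jaws open and shut (so a half turn about z gives the same grasp; the last joint's range is limited). The gripper opens to 88 mm and grips with 3 to 60 N. Pads are 18 mm wide; open, the fingers measure 123 mm over their backs; the gripper's body (75 mm by 187 mm) begins 45 mm behind the grasp point.
Start: joints at [-1.189, 0.689, -0.195, 1.565, 0.157, 0.902, -0.215], TCP at [0.213, 0.588, 0.239] pointing down, gripper open.
Joint ranges: [-3.01, 3.01], [-0.46, 2.08], [-1.47, 1.51], [0.13, 2.56], [-1, 4.14], [0.04, 2.09], [-2.66, 2.66]. Speed limits (rad/s): [2.57, 2.57, 3.14, 3.14, 3.14, 3.14, 3.14].

### API

Orientations are given as a unit quaternion [x, y, z, w].
In Python, from plant import get_state, snapshot, finish_job, regions_of gives the robot as it stands.
- The arm moves only by the tool send_rows, never from a script. Its argument "series" is a list of rows, each an object of numbers: "grip": the opening, from 0 (shut) to 1 (fully open); "dx", "dy", "dz": the shift along the tool's x, y, z in mm; "turn": the turn about the tool's z in rad. A call has 1 to 20 rows; each row shifts and turns the commanded pose from where the row before left it, along the tool's axes as they then stand; what a row does not reach is not made up. A row lasts 1/10 s, in which the tool goes at most 50 mm and 8.59 degrees, less where a joint would pass 70% of its speed; a pose out of reach is approached as far as the arm can. A call is refused whole if a number of a shift passes 50 or a number of a turn 0.15, either way. A call with a gripper value outside its range is refused whole. The fingers move at their own pace and stop on an object; "force" is the grip in N (left out, the last holds). Time passes only in rows, so rows that do not move let the fingers close. It gives the time, the measured TCP pose, the force and the opening at its end, in the units of the state.
- get_state(): the state, without advancing time (a new reading comes with each control period).
- snapshot(name): name is "side" or "top" or "wrist"; returns a dict with "img" (420x560x3 uint8, red, green, blue), "depth" (420x560 float32, m along the optical axis (not along the pixel's ray), 0 where there is no reading), "fov_y" (degrees; the focal length in pixels is half the picture's height over the tangent of half this angle, whatever the lens; pixels are square), "cx", "cy" (the principal point, pixels), "R" (3x3) and "t" (3): a world point X has camera coordinates R X + t. Camera axes: x right, y down, z forward; pixel columns grow to the right and rows downward; lengths in m; the calibration is good to about 2 mm. The wrist camera is an equidistant fisheye: a pixel r from the principal point sees the ray r / f radians off the axis. A picture is of the moment at which its call begins.
- finish_job(): hands the job in, once; it reports no verdict.
Trained networks look in a picture, given as the dict that the camera call returned (one of the last four; its "shot" number tells which), for a name from the list of things; names that differ only in an ending like _2 or _b are one class to them, and where a whole thing is asked for, a point or a joint stands for the part that bears it (a point fixed in the world has none). Each returns a list of dicts, best first, with "score" (0 to 1); they miss things now and then, are a little off and sometimes report something else, mostly with a low value. They report only what shows in the picture. A call takes as long as a camera call. They do not tell look-alikes from the thing itself.
- regions_of(picture, target): "pixels" (420x560 bool, what is visible of it) and "extent" ([left, top, right, bottom] in pixels, round what is visible of it).
The state is a dict: "clock": time; "q": joint angles; "qd": joint speeds; "joint_torque": joint torques, N m; "tool_pos": TCP position; "eef_rot": TCP orientation; "contact_force": force on the tool from outside, world axes, zero at the start; "moment": the same for the moment, N m; "opening": opening from 0.0 (shut) to 1.0 (fully open).
Only numpy, scipy, OpenCV 4.12 (cv2) and the standard library are available. Lean on these libraries where they do the work, as an engineer would, in place of code of your own. Each camera call takes 0.05 s, during which the arm holds its last target.

## Working session

There is one attempt and no reset: what is moved stays moved. The work goes in short steps, Python scripts to look and compute and a tool call to move; the robot and the scene stay as the last step left them, time stands still between calls to the robot, and variables do not carry over. Pictures are saved under pics/ and viewed, and the job is handed in when it is done.

Besides the shell and the picture viewer there is one more tool, called by a JSON object that holds its "api" and its "payload". send_rows: Moves the arm, as the interface text tells. Its arguments: {"type":"object","properties":{"series":{"type":"array","items":{"type":"object","properties":{"grip":{"type":"number"},"dx":{"type":"number"},"dy":{"type":"number"},"dz":{"type":"number"},"turn":{"type":"number"}}}},"force":{"type":"number"}},"required":["series"]}

```bash
ls; mkdir -p pics
cat > h.py <<'E'
import numpy as np, cv2
from plant import get_state, snapshot, finish_job, regions_of
def foc(s): return 210/np.tan(np.radians(s["fov_y"])/2)
def world(s,u,v,d):
    f=foc(s); c=np.array([(u-s["cx"])/f*d,(v-s["cy"])/f*d,d*np.ones_like(u,dtype=float)]) 
    R=np.array(s["R"]);t=np.array(s["t"])
    return (R.T@(c.reshape(3,-1)-t[:,None])).T
def proj(s,X):
    f=foc(s); c=np.array(s["R"])@np.array(X)+np.array(s["t"]); return c[0]/c[2]*f+s["cx"],c[1]/c[2]*f+s["cy"]
def save(s,n): cv2.imwrite(f"pics/{n}.png",s["img"][:,:,::-1])
E
python3 - <<'E'
from h import *
for n in ["side","top","wrist"]:
    s=snapshot(n); save(s,n+"0"); print(n,s["fov_y"],s["cx"],s["cy"],np.round(s["R"],3).tolist(),np.round(s["t"],3))
print(get_state())
E
```

```text
pics
side 50.81282514923324 283.8002438086181 209.3479564646249 [[0.84, -0.543, 0.009], [-0.323, -0.511, -0.797], [0.437, 0.666, -0.605]] [-0.507  0.251  0.918]
top 46.17224777725631 281.6294748143426 213.26219843343995 [[0.026, -1.0, 0.001], [-0.991, -0.026, -0.131], [0.131, 0.003, -0.991]] [-0.081  0.595  1.128]
wrist 65.70646984690485 276.34937494892057 214.0921475452754 [[0.342, 0.94, -0.002], [0.89, -0.323, 0.322], [0.302, -0.112, -0.947]] [-0.625 -0.043  0.392]
{'clock': 0.15, 'q': array([-1.18924404,  0.68979019, -0.1945158 ,  1.56610079,  0.15730267,
        0.90248601, -0.21508543]), 'qd': array([ 0.00287547, -0.00195354, -0.00062283, -0.0029785 ,  0.00011333,
       -0.00057414,  0.00174384]), 'joint_torque': array([-4.21950326e-04, -5.27860129e+01, -1.26822151e+00, -1.53585559e+01,
       -5.25261741e-02,  3.83225939e-03,  9.16816771e-05]), 'tool_pos': array([0.21286763, 0.58712424, 0.23809583]), 'eef_rot': array([ 1.72965790e-01,  9.84927585e-01, -6.94627386e-04, -6.59258790e-05]), 'contact_force': array([-0.45671368, -0.03923379,  0.24091788]), 'moment': array([-0.00883272,  0.01439076,  0.03005248]), 'opening': 0.9987494765610341}
```

View pics/side0.png

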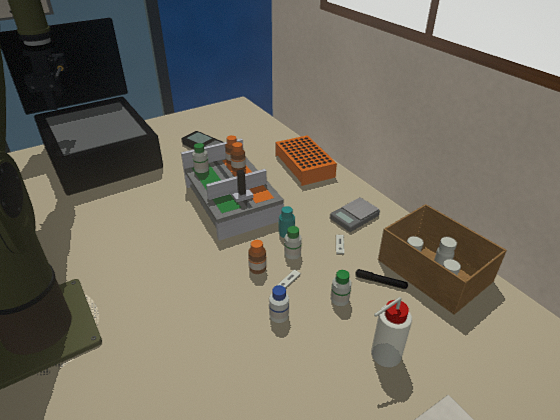

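View pics/top0.png

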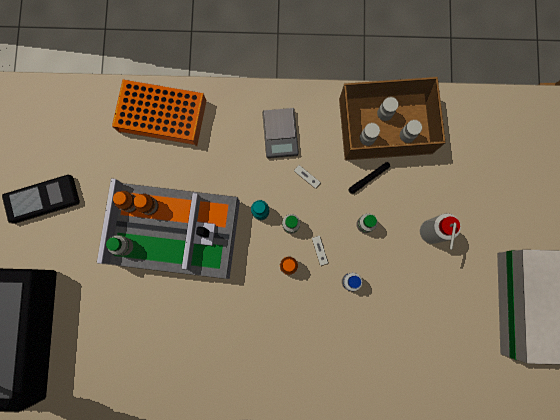

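View pics/wrist0.png

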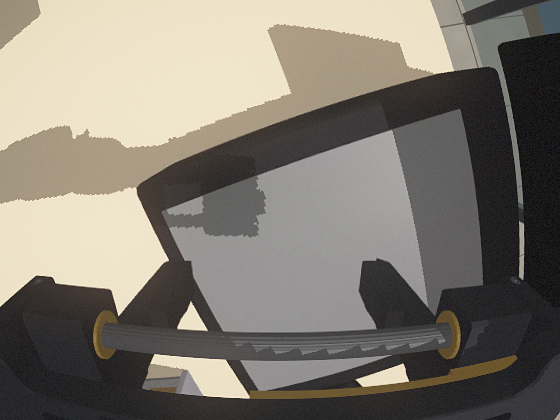

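The top view shows strays with green caps at (291,224) and (368,222) and an orange cap at (289,265). The turquoise look-alike is at (260,209), the blue cap at (353,282), the shelf at (105–238,180–277) and the stop handle at about (205,232). Next I measure them.

```bash
cat > m.py <<'E'
from h import *
from scipy.optimize import least_squares
def pts(s,m):
    v,u=np.nonzero(m&(s["depth"]>0)); return world(s,u.astype(float),v.astype(float),s["depth"][v,u])
if __name__=="__main__":
  for n in ["top","side"]:
    s=snapshot(n); np.savez(f"{n}.npz",img=s["img"],depth=s["depth"])
    for tgt in ["white_b_mid","amber_c_mid","blue_bottle_mid","cassette_1","marker","wash_bottle","stop","shelf"]:
        for r in regions_of(s,tgt):
            P=pts(s,r["pixels"])
            if len(P)<5: continue
            z=P[:,2]; top=P[z>np.percentile(z,98)-0.008]
            print(n,tgt,round(r["score"],2),np.round(r["extent"]).astype(int),len(P),"med",np.round(np.median(P,0),3),"topc",np.round((top.max(0)+top.min(0))/2,3)," ztop",round(float(np.percentile(z,98)),3))
E
python3 m.py
```

```text
top white_b_mid 0.77 [281 213 300 233] 277 med [ 0.57  -0.087  0.06 ] topc [ 0.573 -0.087  0.08 ]  ztop 0.083
top white_b_mid 0.73 [250 199 270 222] 268 med [ 0.6   -0.015  0.063] topc [ 0.604 -0.013  0.079]  ztop 0.082
top amber_c_mid 0.8 [280 257 301 276] 266 med [ 0.474 -0.083  0.061] topc [ 0.474 -0.084  0.08 ]  ztop 0.082
top blue_bottle_mid 0.63 [346 271 365 291] 296 med [ 0.441 -0.228  0.06 ] topc [ 0.44  -0.232  0.08 ]  ztop 0.082
top cassette_1 0.79 [312 237 331 267] 247 med [ 0.511 -0.158  0.005] topc [ 0.512 -0.159  0.006]  ztop 0.01
top cassette_1 0.52 [295 169 319 188] 213 med [ 0.694 -0.125  0.005] topc [ 0.694 -0.124  0.007]  ztop 0.01
top marker 0.64 [351 161 389 193] 307 med [ 0.69  -0.271  0.014] topc [ 0.693 -0.276  0.018]  ztop 0.021
top marker 0.25 [279 258 298 277] 284 med [ 0.474 -0.085  0.06 ] topc [ 0.474 -0.084  0.08 ]  ztop 0.082
top wash_bottle 0.92 [415 213 459 249] 995 med [ 0.561 -0.417  0.118] topc [ 0.544 -0.428  0.162]  ztop 0.163
top wash_bottle 0.39 [114 192 136 211] 367 med [0.601 0.278 0.13 ] topc [0.606 0.285 0.149]  ztop 0.152
top stop 0.78 [18
[... 998 characters left out ...]
 [ 0.691 -0.127  0.006] topc [ 0.693 -0.126  0.006]  ztop 0.009
side cassette_1 0.52 [278 272 297 286] 164 med [ 0.515 -0.159  0.006] topc [ 0.515 -0.158  0.006]  ztop 0.009
side marker 0.76 [356 269 407 289] 372 med [ 0.69  -0.279  0.014] topc [ 0.69  -0.279  0.016]  ztop 0.019
side wash_bottle 0.94 [372 299 414 366] 1900 med [ 0.546 -0.442  0.099] topc [ 0.541 -0.429  0.161]  ztop 0.161
side wash_bottle 0.42 [280 270 300 287] 166 med [ 0.514 -0.159  0.006] topc [ 0.515 -0.16   0.006]  ztop 0.009
side stop 0.93 [208 170 267 204] 1199 med [0.531 0.129 0.097] topc [0.537 0.106 0.148]  ztop 0.15
side shelf 0.91 [181 138 285 237] 5583 med [0.526 0.121 0.07 ] topc [0.553 0.215 0.133]  ztop 0.121
```

```bash
cat > loc.py <<'E'
from m import *
def shelfpose(s):
    v,u=np.mgrid[0:420,0:560]; W=world(s,u.ravel().astype(float),v.ravel().astype(float),s["depth"].ravel())
    z=W[:,2]; m=(z>0.055)&(z<0.08)&(W[:,0]>0.38)&(W[:,0]<0.72)&(W[:,1]>0.02)&(W[:,1]<0.38)
    P=W[m]; 
    hsv=cv2.cvtColor(s["img"],cv2.COLOR_RGB2HSV).reshape(-1,3)
    out={}
    for n,lo,hi in [("green",(45,90,30),(80,255,255)),("orange",(4,150,60),(16,255,255))]:
        k=m&np.all(hsv>=lo,1)&np.all(hsv<=hi,1)&(np.abs(z-0.07)<0.008)
        out[n]=W[k]
    return P,out,np.median(P[:,2])
def caps(s,zlo,col,guess,r=0.03):
    v,u=np.mgrid[0:420,0:560]; W=world(s,u.ravel().astype(float),v.ravel().astype(float),s["depth"].ravel())
    m=(W[:,2]>zlo)&(np.hypot(W[:,0]-guess[0],W[:,1]-guess[1])<r)
    P=W[m]; c,rad=cv2.minEnclosingCircle(P[:,:2].astype(np.float32)); 
    h=np.percentile(P[:,2],90); T=P[P[:,2]>h-0.004]
    c2,r2=cv2.minEnclosingCircle(T[:,:2].astype(np.float32)); return np.round(c2,4),round(r2,4),np.round(T.mean(0),4),len(T)
if __name__=="__main__":
  for n in ["top","side"]:
    s=snapshot(n); P,o,zm=shelfpose(s)
    r=cv2.minAreaRect(P[:,:2].astype(np.float32)); print(n,"deck",r,zm,len(P))
    for k in o:
        print(k,len(o[k]),cv2.minAreaRect((o[k][:,:2]*1000).astype(np.float32)))
    for nm,g,zl in [("w1",(.573,-.087),.07),("w2",(.576,-.269),.07),("tq",(.602,-.013),.07),("amb",(.473,-.084),.07),("blue",(.439,-.232),.07),("sA",(.5,.28),.135),("oa",(.606,.285),.135),("ob",(.6,.24),.135),("handle",(.538,.106),.135)]:
        try: print(nm,caps(s,zl,None,g))
        except Exception as e: print(nm,e)
E
python3 loc.py
```

```text
top deck ((0.5475230813026428, 0.18259486556053162), (0.27052605152130127, 0.19038844108581543), 84.61941528320312) 0.06966824467253584 7680
green 1979 ((500.9775695800781, 192.61395263671875), (244.92677307128906, 54.4868049621582), 84.59230041503906)
orange 1568 ((595.3759765625, 182.70465087890625), (243.38319396972656, 54.99892044067383), 84.47843170166016)
w1 (array([ 0.5729, -0.0871]), 0.0143, array([ 0.5728, -0.0875,  0.0797]), 87)
w2 (array([ 0.5797, -0.2673]), 0.0142, array([ 0.5798, -0.2671,  0.0801]), 81)
tq (array([ 0.6042, -0.0123]), 0.014, array([ 0.6048, -0.0125,  0.0799]), 93)
amb (array([ 0.4742, -0.0838]), 0.0141, array([ 0.4737, -0.0835,  0.0799]), 100)
blue (array([ 0.4401, -0.2322]), 0.0144, array([ 0.4402, -0.2325,  0.0796]), 100)
sA (array([0.5072, 0.2925]), 0.0143, array([0.5071, 0.2926, 0.1501]), 117)
oa (array([0.6067, 0.2849]), 0.0147, array([0.6062, 0.2849, 0.1497]), 117)
ob (array([0.6007, 0.2402]), 0.0142, array([0.6006, 0.2398, 0.1496]), 115)
handle (array([0.5399, 0.1081]), 0.0106, array([0.5396, 0.1076, 0.1522]), 51)
side deck ((0.5452579855918884, 0.
[... 330 characters left out ...]
)
w1 (array([ 0.5708, -0.0897]), 0.016, array([ 0.5705, -0.0885,  0.08  ]), 76)
w2 (array([ 0.5766, -0.2673]), 0.0156, array([ 0.5769, -0.2688,  0.0799]), 108)
tq (array([ 0.6021, -0.0135]), 0.0154, array([ 0.6014, -0.0139,  0.0799]), 65)
amb (array([ 0.4717, -0.0841]), 0.0152, array([ 0.471 , -0.0852,  0.0797]), 90)
blue (array([ 0.4377, -0.2335]), 0.0147, array([ 0.438 , -0.2341,  0.0802]), 118)
sA (array([0.5033, 0.2937]), 0.0161, array([0.5039, 0.2908, 0.1495]), 46)
oa (array([0.6027, 0.2847]), 0.0141, array([0.6023, 0.2837, 0.1495]), 36)
ob (array([0.5971, 0.2402]), 0.0156, array([0.5972, 0.2386, 0.1496]), 48)
handle (array([0.5368, 0.1064]), 0.0114, array([0.5365, 0.1051, 0.1511]), 31)
```

Candidates for the white, green-capped strays in the top view are (291,224), (368,222) and the one at (260,209). The last has a turquoise cap and body, so it is the look-alike. I'll check this in an enlarged crop.

```bash
cat >> h.py <<'E'
O=np.array([.547,.185]); a=np.radians(84.6); ey=np.array([np.cos(a),np.sin(a)]); ex=np.array([ey[1],-ey[0]])
def W2(x,y): return O+x*ex+y*ey
def S2(p): d=np.array(p)[:2]-O; return np.array([d@ex,d@ey])
def delta(tx,ty,tz):
    from scipy.spatial.transform import Rotation as Rn
    st=get_state(); R=Rn.from_quat(st["eef_rot"]).as_matrix()
    d=R.T@(np.array([tx,ty,tz])-st["tool_pos"])*1000
    ang=np.degrees(np.arctan2(R[1,1],R[0,1]))
    print("t",round(st["clock"],2),"tool d mm",np.round(d,1),"jaw ang",round(ang,2),"turn rad to -5.4:",round(np.radians(ang+5.4),3),"pos",np.round(st["tool_pos"],4),"open",round(st["opening"],3),"q7",round(st["q"][6],2))
E
python3 - <<'E'
from h import *
s=snapshot("side"); c=cv2.resize(s["img"][190:330,230:420],None,fx=4,fy=4,interpolation=cv2.INTER_CUBIC); cv2.imwrite("pics/crop1.png",c[:,:,::-1])
delta(.5719,-.0884,.20)
p=np.array([.5719,-.0884]); q=get_state()["tool_pos"][:2]; print("after turn: dx,dy",((p-q)@ey*1000),((p-q)@ex*1000))
for n,g in [("G1",(-.0475,.053)),("G2",(-.0475,-.005)),("O1",(.0475,.006))]: print(n,W2(*g))
E
```

```text
t 1.2 tool d mm [-567.8 -513.2   38.7] jaw ang 70.07 turn rad to -5.4: 1.317 pos [0.213  0.5876 0.2387] open 0.998 q7 -0.22
after turn: dx,dy -639.2324564679212 420.90062053830303
G1 [0.50469855 0.24223493]
G2 [0.49924027 0.18449234]
O1 [0.59485384 0.18650323]
```

View pics/crop1.png

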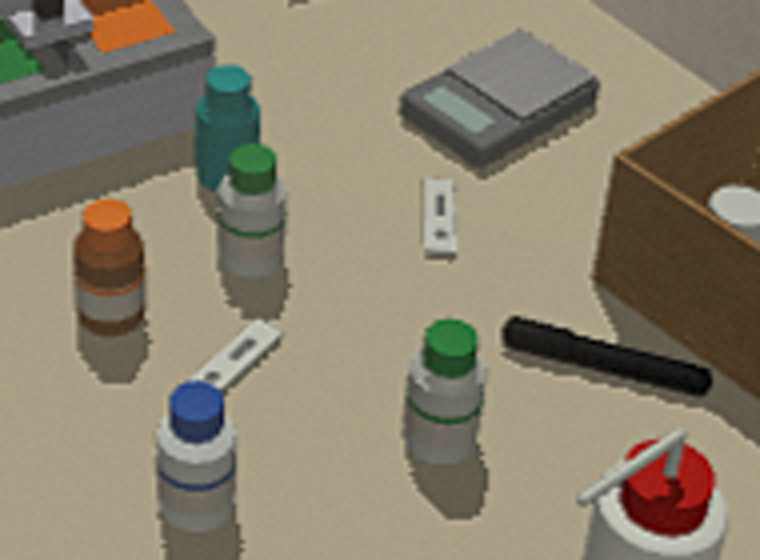

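The crop confirms it: two white bottles with green caps (crop (252,210) and (445,390)), one amber with an orange cap (108,265), and the turquoise look-alike (228,130). I turn the tool first.

{"api": "send_rows", "payload": {"series": [{"turn":0.146,"grip":1},{"turn":0.146},{"turn":0.146},{"turn":0.146},{"turn":0.146},{"turn":0.146},{"turn":0.146},{"turn":0.146},{"turn":0.149,"dy":20},{"dx":-20,"dy":45},{"dx":-30,"dy":38},{"dx":-40,"dy":28},{"dx":-40,"dy":28},{"dx":-40,"dy":28},{"dx":-40,"dy":28},{"dx":-40,"dy":28},{"dx":-40,"dy":28},{"dx":-40,"dy":28},{"dx":-40,"dy":28},{"dx":-40,"dy":28}], "force": 15}}

```text
schema error: expected keys grip, dx, dy, dz, turn
```

```bash
python3 -c "
from h import *
delta(.5719,-.0884,.20)"
```

```text
t 1.2 tool d mm [-567.8 -513.2   38.7] jaw ang 70.07 turn rad to -5.4: 1.317 pos [0.213  0.5876 0.2387] open 0.998 q7 -0.22
```

All keys are required.

{"api": "send_rows", "payload": {"series": [{"grip":1,"dx":0,"dy":0,"dz":0,"turn":0.146},{"grip":1,"dx":0,"dy":0,"dz":0,"turn":0.146},{"grip":1,"dx":0,"dy":0,"dz":0,"turn":0.146},{"grip":1,"dx":0,"dy":0,"dz":0,"turn":0.146},{"grip":1,"dx":0,"dy":0,"dz":0,"turn":0.146},{"grip":1,"dx":0,"dy":0,"dz":0,"turn":0.146},{"grip":1,"dx":0,"dy":0,"dz":0,"turn":0.146},{"grip":1,"dx":0,"dy":0,"dz":0,"turn":0.146},{"grip":1,"dx":0,"dy":20,"dz":0,"turn":0.149},{"grip":1,"dx":-20,"dy":45,"dz":0,"turn":0},{"grip":1,"dx":-30,"dy":38,"dz":0,"turn":0},{"grip":1,"dx":-40,"dy":28,"dz":0,"turn":0},{"grip":1,"dx":-40,"dy":28,"dz":0,"turn":0},{"grip":1,"dx":-40,"dy":28,"dz":0,"turn":0},{"grip":1,"dx":-40,"dy":28,"dz":0,"turn":0},{"grip":1,"dx":-40,"dy":28,"dz":0,"turn":0},{"grip":1,"dx":-40,"dy":28,"dz":0,"turn":0},{"grip":1,"dx":-40,"dy":28,"dz":0,"turn":0},{"grip":1,"dx":-40,"dy":28,"dz":0,"turn":0},{"grip":1,"dx":-40,"dy":28,"dz":0,"turn":0}], "force": 15}}

```text
clock: 3.2
tool_pos: [0.5288, 0.1475, 0.2389]
eef_rot: [0.739, 0.673, 0.0, -0.0]
contact_force: [0.4, -0.5, -0.2]
opening: 1.001
```

```bash
python3 -c "
from h import *
delta(.5719,-.0884,.20)"
```

```text
t 3.2 tool d mm [-230.9   64.9   38.8] jaw ang -5.36 turn rad to -5.4: 0.001 pos [0.5288 0.1475 0.2389] open 1.001 q7 -0.36
```

{"api": "send_rows", "payload": {"series": [{"grip":1,"dx":-40,"dy":11,"dz":6,"turn":0},{"grip":1,"dx":-40,"dy":11,"dz":6,"turn":0},{"grip":1,"dx":-40,"dy":11,"dz":6,"turn":0},{"grip":1,"dx":-40,"dy":11,"dz":6,"turn":0},{"grip":1,"dx":-40,"dy":11,"dz":6,"turn":0},{"grip":1,"dx":-30,"dy":10,"dz":8,"turn":0},{"grip":1,"dx":0,"dy":0,"dz":0,"turn":0},{"grip":1,"dx":0,"dy":0,"dz":0,"turn":0}]}}

```text
clock: 4.0
tool_pos: [0.571, -0.0862, 0.2005]
eef_rot: [0.74, 0.673, 0.0, -0.0]
contact_force: [-0.1, -0.5, 0.9]
opening: 1.001
```

Run:
```python
from h import *
delta(.5719,-.0884,.20)
s=snapshot("wrist"); save(s,"wrist1")
```

```text
t 4.0 tool d mm [-2.1  1.1  0.5] jaw ang -5.47 turn rad to -5.4: -0.001 pos [ 0.571  -0.0862  0.2005] open 1.001 q7 0.03
```

View pics/wrist1.png

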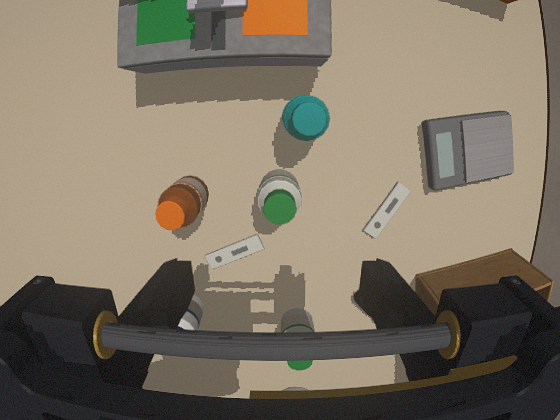

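The wrist view shows the white bottle at (279,205), centred between the fingers, with turquoise at (306,118) and amber at (172,212) clear of them. I go down to grasp it.

{"api": "send_rows", "payload": {"series": [{"grip":1,"dx":-2,"dy":1,"dz":40,"turn":0},{"grip":1,"dx":0,"dy":0,"dz":45,"turn":0},{"grip":1,"dx":0,"dy":0,"dz":45,"turn":0},{"grip":1,"dx":0,"dy":0,"dz":28,"turn":0},{"grip":1,"dx":0,"dy":0,"dz":15,"turn":0},{"grip":1,"dx":0,"dy":0,"dz":0,"turn":0},{"grip":0,"dx":0,"dy":0,"dz":0,"turn":0},{"grip":0,"dx":0,"dy":0,"dz":0,"turn":0},{"grip":0,"dx":0,"dy":0,"dz":0,"turn":0},{"grip":0,"dx":0,"dy":0,"dz":0,"turn":0},{"grip":0,"dx":0,"dy":0,"dz":0,"turn":0},{"grip":0,"dx":0,"dy":0,"dz":0,"turn":0}]}}

```text
clock: 5.25
tool_pos: [0.5723, -0.0881, 0.028]
eef_rot: [0.74, 0.673, 0.0, 0.0]
contact_force: [1.2, -0.7, 0.3]
opening: 0.486
```

Run:
```python
from h import *
delta(.5047,.2422,.21)
```

```text
t 5.25 tool d mm [ 322.5  -98.2 -182. ] jaw ang -5.39 turn rad to -5.4: 0.0 pos [ 0.5723 -0.0881  0.028 ] open 0.486 q7 0.05
```

{"api": "send_rows", "payload": {"series": [{"grip":0,"dx":0,"dy":0,"dz":-15,"turn":0},{"grip":0,"dx":0,"dy":0,"dz":-35,"turn":0},{"grip":0,"dx":0,"dy":0,"dz":-42,"turn":0},{"grip":0,"dx":15,"dy":0,"dz":-40,"turn":0},{"grip":0,"dx":30,"dy":-10,"dz":-35,"turn":0},{"grip":0,"dx":40,"dy":-15,"dz":-15,"turn":0},{"grip":0,"dx":45,"dy":-15,"dz":0,"turn":0},{"grip":0,"dx":45,"dy":-15,"dz":0,"turn":0},{"grip":0,"dx":45,"dy":-15,"dz":0,"turn":0},{"grip":0,"dx":45,"dy":-15,"dz":0,"turn":0},{"grip":0,"dx":35,"dy":-8,"dz":0,"turn":0},{"grip":0,"dx":22,"dy":-5,"dz":0,"turn":0},{"grip":0,"dx":0,"dy":0,"dz":0,"turn":0},{"grip":0,"dx":0,"dy":0,"dz":0,"turn":0}]}}

```text
clock: 6.65
tool_pos: [0.5044, 0.2411, 0.2102]
eef_rot: [0.739, 0.673, -0.0, 0.0]
contact_force: [-0.4, -1.3, -1.5]
opening: 0.472
```

Run:
```python
from h import *
delta(.5047,.2422,.098)
s=snapshot("top"); save(s,"top2")
s=snapshot("side"); save(s,"side2")
```

```text
t 6.65 tool d mm [  1.2   0.2 112.2] jaw ang -5.36 turn rad to -5.4: 0.001 pos [0.5044 0.2411 0.2102] open 0.472 q7 -0.5
```

View pics/side2.png

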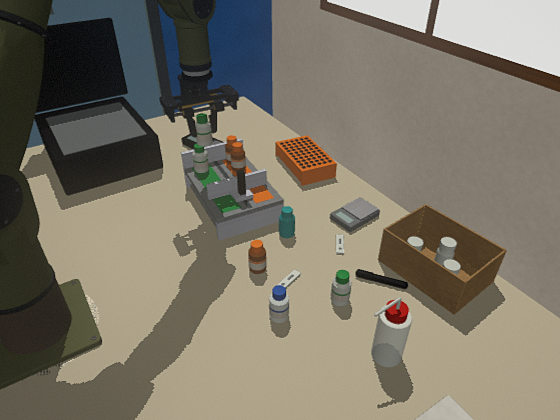

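The bottle is held upright at (203,130), above the green lane. I lower it and let go.

{"api": "send_rows", "payload": {"series": [{"grip":0,"dx":1,"dy":0,"dz":30,"turn":0},{"grip":0,"dx":0,"dy":0,"dz":35,"turn":0},{"grip":0,"dx":0,"dy":0,"dz":25,"turn":0},{"grip":0,"dx":0,"dy":0,"dz":14,"turn":0},{"grip":0,"dx":0,"dy":0,"dz":6,"turn":0},{"grip":0,"dx":0,"dy":0,"dz":2,"turn":0},{"grip":0,"dx":0,"dy":0,"dz":0,"turn":0},{"grip":0,"dx":0,"dy":0,"dz":0,"turn":0}]}}

```text
clock: 7.55
tool_pos: [0.5056, 0.243, 0.0988]
eef_rot: [0.74, 0.673, 0.001, 0.0]
contact_force: [0.8, 0.9, -1.2]
opening: 0.468
```

Run:
```python
from h import *
delta(.5047,.2422,.098); print(get_state()["contact_force"])
s=snapshot("side"); cv2.imwrite("pics/c3.png",cv2.resize(s["img"][90:250,140:320],None,fx=4,fy=4)[:,:,::-1])
```

```text
t 7.55 tool d mm [-0.9 -0.9  0.8] jaw ang -5.4 turn rad to -5.4: 0.0 pos [0.5056 0.243  0.0988] open 0.468 q7 -0.48
[ 0.77911831  0.91204982 -1.23489132]
```

View pics/c3.png

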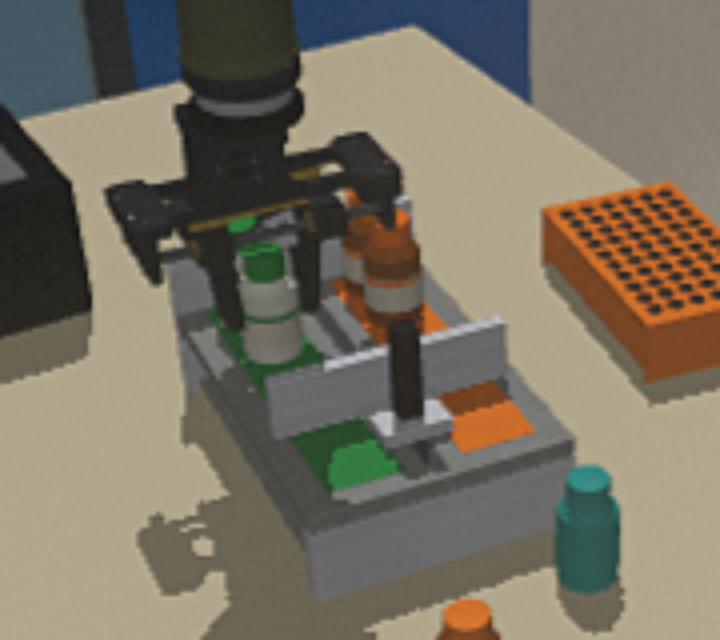

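{"api": "send_rows", "payload": {"series": [{"grip":0.75,"dx":0,"dy":0,"dz":0,"turn":0},{"grip":0.75,"dx":0,"dy":0,"dz":0,"turn":0},{"grip":0.75,"dx":0,"dy":0,"dz":0,"turn":0},{"grip":0.75,"dx":0,"dy":0,"dz":-20,"turn":0},{"grip":0.75,"dx":0,"dy":0,"dz":-45,"turn":0},{"grip":0.9,"dx":0,"dy":0,"dz":-35,"turn":0},{"grip":1,"dx":-25,"dy":0,"dz":0,"turn":0},{"grip":1,"dx":-45,"dy":11,"dz":0,"turn":0},{"grip":1,"dx":-45,"dy":11,"dz":0,"turn":0},{"grip":1,"dx":-45,"dy":11,"dz":0,"turn":0},{"grip":1,"dx":-45,"dy":11,"dz":0,"turn":0},{"grip":1,"dx":-45,"dy":11,"dz":0,"turn":0},{"grip":1,"dx":-45,"dy":11,"dz":0,"turn":0},{"grip":1,"dx":-45,"dy":11,"dz":0,"turn":0},{"grip":1,"dx":-45,"dy":11,"dz":0,"turn":0},{"grip":1,"dx":-45,"dy":11,"dz":0,"turn":0},{"grip":1,"dx":-45,"dy":11,"dz":0,"turn":0},{"grip":1,"dx":-27,"dy":11,"dz":0,"turn":0},{"grip":1,"dx":0,"dy":0,"dz":0,"turn":0},{"grip":1,"dx":0,"dy":0,"dz":0,"turn":0}]}}

```text
clock: 9.6
tool_pos: [0.5777, -0.2685, 0.1974]
eef_rot: [0.74, 0.673, 0.0, -0.0]
contact_force: [-0.2, 1.0, 0.5]
opening: 1.002
```

Run:
```python
from loc import *
delta(.5781,-.268,.027)
for n in ["top","side"]:
    s=snapshot(n); save(s,n+"4")
    for nm,g in [("w in",W2(-.0475,.053)),("sA",(.505,.293)),("ob",(.6,.24))]:
        r=caps(s,.135,None,g,.025); print(n,nm,r,S2(r[0]))
```

```text
t 9.6 tool d mm [  0.4   0.4 170.4] jaw ang -5.45 turn rad to -5.4: -0.001 pos [ 0.5777 -0.2685  0.1974] open 1.002 q7 0.3
top w in (array([0.5056, 0.2438]), 0.0147, array([0.5052, 0.2439, 0.1498]), 132) [-0.04674983  0.05464296]
top sA (array([0.5074, 0.2929]), 0.0143, array([0.5073, 0.2928, 0.1499]), 123) [-0.04957854  0.10369445]
top ob (array([0.6005, 0.24  ]), 0.0144, array([0.6009, 0.2394, 0.1502]), 109) [0.04808661 0.0597907 ]
side w in (array([0.5021, 0.2432]), 0.0143, array([0.5019, 0.2415, 0.1493]), 54) [-0.05017784  0.05371624]
side sA (array([0.5043, 0.2922]), 0.0147, array([0.504 , 0.2911, 0.1492]), 45) [-0.05259891  0.10270582]
side ob (array([0.5979, 0.24  ]), 0.0164, array([0.5979, 0.2391, 0.1497]), 46) [0.04549815 0.05954602]
```

View pics/side4.png

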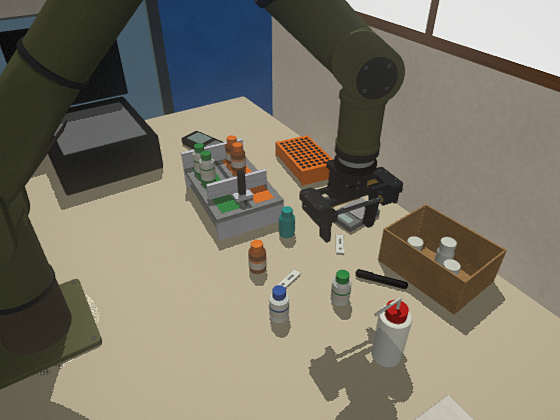

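The first white bottle stands at shelf (-0.048, 0.054). The second is beneath the gripper.

{"api": "send_rows", "payload": {"series": [{"grip":1,"dx":0,"dy":0,"dz":40,"turn":0},{"grip":1,"dx":0,"dy":0,"dz":45,"turn":0},{"grip":1,"dx":0,"dy":0,"dz":45,"turn":0},{"grip":1,"dx":0,"dy":0,"dz":27,"turn":0},{"grip":1,"dx":0,"dy":0,"dz":13,"turn":0},{"grip":1,"dx":0,"dy":0,"dz":0,"turn":0},{"grip":0,"dx":0,"dy":0,"dz":0,"turn":0},{"grip":0,"dx":0,"dy":0,"dz":0,"turn":0},{"grip":0,"dx":0,"dy":0,"dz":0,"turn":0},{"grip":0,"dx":0,"dy":0,"dz":0,"turn":0},{"grip":0,"dx":0,"dy":0,"dz":0,"turn":0},{"grip":0,"dx":0,"dy":0,"dz":0,"turn":0},{"grip":0,"dx":0,"dy":0,"dz":-15,"turn":0},{"grip":0,"dx":0,"dy":0,"dz":-35,"turn":0},{"grip":0,"dx":0,"dy":0,"dz":-45,"turn":0},{"grip":0,"dx":0,"dy":0,"dz":-45,"turn":0},{"grip":0,"dx":0,"dy":0,"dz":-30,"turn":0},{"grip":0,"dx":0,"dy":0,"dz":-12,"turn":0},{"grip":0,"dx":0,"dy":0,"dz":0,"turn":0}]}}

```text
clock: 11.6
tool_pos: [0.5787, -0.2688, 0.2116]
eef_rot: [0.74, 0.673, 0.001, 0.001]
contact_force: [-0.2, 0.5, -1.3]
opening: 0.472
```

Run:
```python
from loc import *
delta(.4992,.1845,.21)
```

```text
t 11.6 tool d mm [ 443.9 -121.7    0.8] jaw ang -5.39 turn rad to -5.4: 0.0 pos [ 0.5787 -0.2688  0.2116] open 0.472 q7 0.3
```

{"api": "send_rows", "payload": {"series": [{"grip":0,"dx":25,"dy":-7,"dz":0,"turn":0},{"grip":0,"dx":44,"dy":-13,"dz":0,"turn":0},{"grip":0,"dx":44,"dy":-13,"dz":0,"turn":0},{"grip":0,"dx":44,"dy":-13,"dz":0,"turn":0},{"grip":0,"dx":44,"dy":-13,"dz":0,"turn":0},{"grip":0,"dx":44,"dy":-13,"dz":0,"turn":0},{"grip":0,"dx":44,"dy":-13,"dz":0,"turn":0},{"grip":0,"dx":44,"dy":-13,"dz":0,"turn":0},{"grip":0,"dx":44,"dy":-13,"dz":0,"turn":0},{"grip":0,"dx":44,"dy":-8,"dz":0,"turn":0},{"grip":0,"dx":23,"dy":-3,"dz":0,"turn":0},{"grip":0,"dx":0,"dy":0,"dz":0,"turn":0},{"grip":0,"dx":0,"dy":0,"dz":0,"turn":0},{"grip":0,"dx":0,"dy":0,"dz":0,"turn":0}]}}

```text
clock: 13.0
tool_pos: [0.4978, 0.1829, 0.2087]
eef_rot: [0.74, 0.672, -0.001, 0.0]
contact_force: [0.6, 0.2, -1.5]
opening: 0.476
```

Run:
```python
from loc import *
delta(.4992,.1845,.098)
s=snapshot("side"); cv2.imwrite("pics/c5.png",cv2.resize(s["img"][90:250,140:320],None,fx=4,fy=4)[:,:,::-1])
```

```text
t 13.0 tool d mm [  2.    1.5 110.7] jaw ang -5.52 turn rad to -5.4: -0.002 pos [0.4978 0.1829 0.2087] open 0.476 q7 -0.43
```

View pics/c5.png

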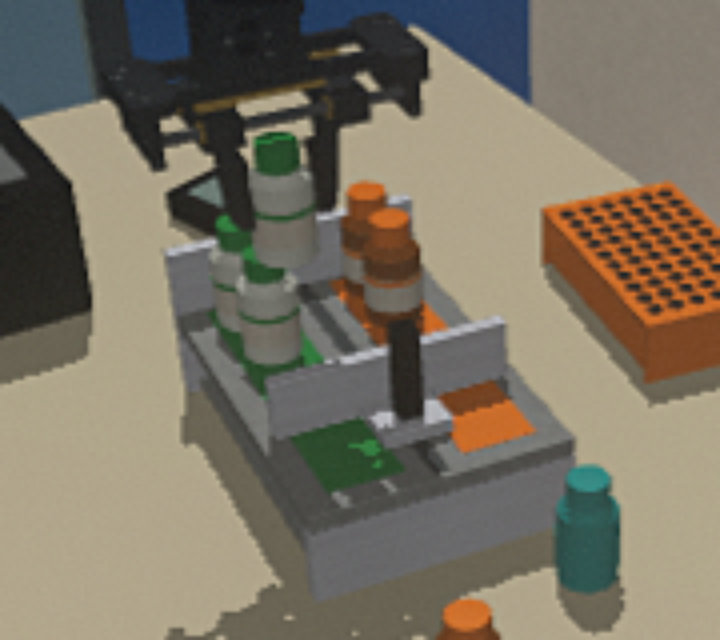

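{"api": "send_rows", "payload": {"series": [{"grip":0,"dx":1,"dy":1,"dz":30,"turn":0},{"grip":0,"dx":0,"dy":0,"dz":35,"turn":0},{"grip":0,"dx":0,"dy":0,"dz":25,"turn":0},{"grip":0,"dx":0,"dy":0,"dz":13,"turn":0},{"grip":0,"dx":0,"dy":0,"dz":6,"turn":0},{"grip":0,"dx":0,"dy":0,"dz":2,"turn":0},{"grip":0,"dx":0,"dy":0,"dz":0,"turn":0},{"grip":0,"dx":0,"dy":0,"dz":0,"turn":0}]}}

```text
clock: 13.85
tool_pos: [0.5, 0.1861, 0.0997]
eef_rot: [0.74, 0.673, 0.001, 0.0]
contact_force: [0.4, 0.2, -0.8]
opening: 0.476
```

Run:
```python
from loc import *
delta(.4992,.1845,.098)
s=snapshot("side"); cv2.imwrite("pics/c6.png",cv2.resize(s["img"][90:250,140:320],None,fx=4,fy=4)[:,:,::-1])
```

```text
t 13.85 tool d mm [-1.7 -0.7  1.7] jaw ang -5.39 turn rad to -5.4: 0.0 pos [0.5    0.1861 0.0997] open 0.476 q7 -0.41
```

View pics/c6.png

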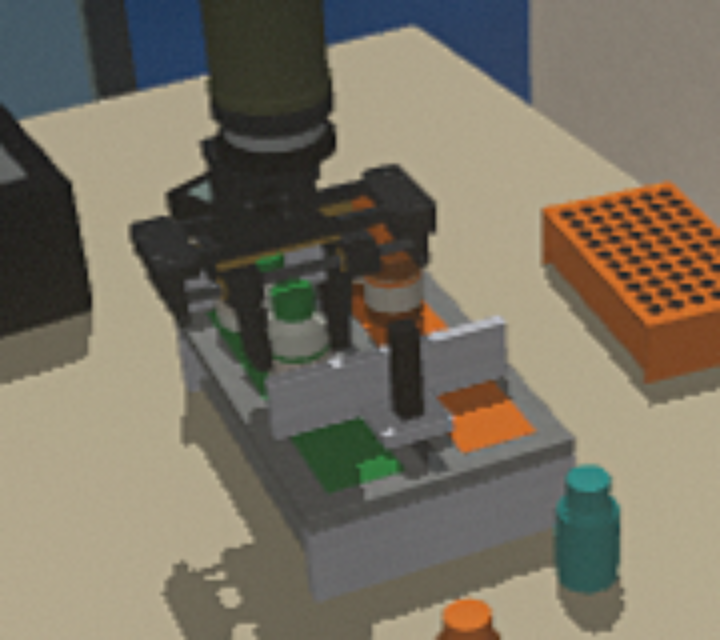

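{"api": "send_rows", "payload": {"series": [{"grip":0,"dx":0,"dy":0,"dz":1.5,"turn":0},{"grip":0.75,"dx":0,"dy":0,"dz":0,"turn":0},{"grip":0.75,"dx":0,"dy":0,"dz":0,"turn":0},{"grip":0.75,"dx":0,"dy":0,"dz":0,"turn":0},{"grip":0.75,"dx":0,"dy":0,"dz":-20,"turn":0},{"grip":0.75,"dx":0,"dy":0,"dz":-45,"turn":0},{"grip":0.9,"dx":0,"dy":0,"dz":-35,"turn":0},{"grip":1,"dx":-25,"dy":0,"dz":0,"turn":0},{"grip":1,"dx":-45,"dy":0,"dz":0,"turn":0},{"grip":1,"dx":-45,"dy":0,"dz":0,"turn":0},{"grip":1,"dx":-45,"dy":0,"dz":0,"turn":0},{"grip":1,"dx":-45,"dy":0,"dz":0,"turn":0},{"grip":1,"dx":-40,"dy":0,"dz":0,"turn":0},{"grip":1,"dx":-26,"dy":-2,"dz":0,"turn":0},{"grip":1,"dx":0,"dy":0,"dz":0,"turn":0},{"grip":1,"dx":0,"dy":0,"dz":0,"turn":0}]}}

```text
clock: 15.5
tool_pos: [0.4719, -0.0838, 0.1972]
eef_rot: [0.74, 0.673, 0.0, -0.0]
contact_force: [0.3, 0.5, 1.1]
opening: 1.0
```

Run:
```python
from loc import *
delta(.4725,-.084,.027)
for n in ["top","side"]:
    s=snapshot(n); save(s,n+"7")
    for nm,g in [("w c",W2(-.0475,-.005)),("w b",W2(-.0475,.053)),("sA",(.505,.293)),("ob",(.6,.24)),("hd",(.538,.107))]:
        r=caps(s,.135,None,g,.025); print(n,nm,r[1],r[2],S2(r[0]))
```

```text
t 15.5 tool d mm [ -0.2   0.6 170.2] jaw ang -5.45 turn rad to -5.4: -0.001 pos [ 0.4719 -0.0838  0.1972] open 1.0 q7 0.03
top w c 0.0143 [0.4997 0.1861 0.15  ] [-0.0471936  -0.00335621]
top w b 0.0145 [0.5047 0.2436 0.1502] [-0.04676469  0.05373754]
top sA 0.0146 [0.5073 0.2925 0.1499] [-0.04926105  0.10352357]
top ob 0.0142 [0.601  0.2399 0.1496] [0.04868395 0.05984717]
top hd 0.0107 [0.5395 0.1067 0.1517] [-0.00046258 -0.07798965]Traceback (most recent call last):
  File "<stdin>", line 6, in <module>
  File "loc.py", line 16, in caps
    h=np.percentile(P[:,2],90); T=P[P[:,2]>h-0.004]
    return _quantile_unchecked(
        a, q, axis, out, overwrite_input, method, keepdims, weights)
    return _ureduce(a,
                    func=_quantile_ureduce_func,
    ...<5 lines>...
                    overwrite_input=overwrite_input,
                    method=method)
    r = func(a, **kwargs)
    result = _quantile(arr,
                       quantiles=q,
    ...<2 lines>...
                       out=out,
                       weights=wgt)
    slices_having_nans = np.isnan(arr[-1, ...])
                                  ~~~^^^^^^^^^
IndexError: index -1 is out of bounds for axis 0 with size 0
```

View pics/side7.png

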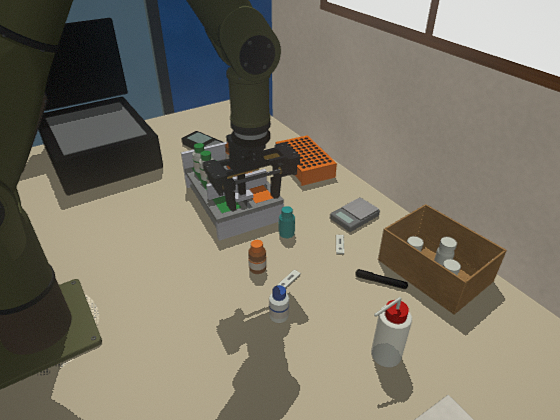

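Both whites are in line in the top view; the side view is blocked by the gripper. Next is the amber bottle, at side (257,258), alone and orange-capped.

{"api": "send_rows", "payload": {"series": [{"grip":1,"dx":0,"dy":0,"dz":40,"turn":0},{"grip":1,"dx":0,"dy":0,"dz":45,"turn":0},{"grip":1,"dx":0,"dy":0,"dz":45,"turn":0},{"grip":1,"dx":0,"dy":0,"dz":27,"turn":0},{"grip":1,"dx":0,"dy":0,"dz":13,"turn":0},{"grip":1,"dx":0,"dy":0,"dz":0,"turn":0},{"grip":0,"dx":0,"dy":0,"dz":0,"turn":0},{"grip":0,"dx":0,"dy":0,"dz":0,"turn":0},{"grip":0,"dx":0,"dy":0,"dz":0,"turn":0},{"grip":0,"dx":0,"dy":0,"dz":0,"turn":0},{"grip":0,"dx":0,"dy":0,"dz":0,"turn":0},{"grip":0,"dx":0,"dy":0,"dz":0,"turn":0},{"grip":0,"dx":0,"dy":0,"dz":-15,"turn":0},{"grip":0,"dx":0,"dy":0,"dz":-35,"turn":0},{"grip":0,"dx":0,"dy":0,"dz":-45,"turn":0},{"grip":0,"dx":0,"dy":0,"dz":-45,"turn":0},{"grip":0,"dx":0,"dy":0,"dz":-30,"turn":0},{"grip":0,"dx":0,"dy":0,"dz":-12,"turn":0},{"grip":0,"dx":0,"dy":0,"dz":0,"turn":0}]}}

```text
clock: 17.5
tool_pos: [0.4728, -0.0839, 0.2109]
eef_rot: [0.74, 0.673, 0.001, 0.001]
contact_force: [-0.3, -0.5, -0.6]
opening: 0.467
```

Run:
```python
from loc import *
delta(.5949,.1865,.21)
```

```text
t 17.5 tool d mm [280.6  96.2   1.3] jaw ang -5.4 turn rad to -5.4: 0.0 pos [ 0.4728 -0.0839  0.2109] open 0.467 q7 0.03
```

{"api": "send_rows", "payload": {"series": [{"grip":0,"dx":20,"dy":8,"dz":0,"turn":0},{"grip":0,"dx":40,"dy":14,"dz":0,"turn":0},{"grip":0,"dx":40,"dy":14,"dz":0,"turn":0},{"grip":0,"dx":40,"dy":14,"dz":0,"turn":0},{"grip":0,"dx":40,"dy":14,"dz":0,"turn":0},{"grip":0,"dx":40,"dy":14,"dz":0,"turn":0},{"grip":0,"dx":37,"dy":10,"dz":0,"turn":0},{"grip":0,"dx":23,"dy":8,"dz":0,"turn":0},{"grip":0,"dx":0,"dy":0,"dz":0,"turn":0},{"grip":0,"dx":0,"dy":0,"dz":0,"turn":0},{"grip":0,"dx":0,"dy":0,"dz":0,"turn":0}]}}

```text
clock: 18.6
tool_pos: [0.593, 0.1839, 0.2082]
eef_rot: [0.74, 0.672, -0.002, 0.0]
contact_force: [-0.2, 0.3, -0.4]
opening: 0.471
```

Run:
```python
from loc import *
delta(.5949,.1865,.098)
s=snapshot("side"); cv2.imwrite("pics/c8.png",cv2.resize(s["img"][90:250,140:320],None,fx=4,fy=4)[:,:,::-1])
```

```text
t 18.6 tool d mm [  3.1   1.9 110.2] jaw ang -5.51 turn rad to -5.4: -0.002 pos [0.593  0.1839 0.2082] open 0.471 q7 -0.39
```

View pics/c8.png

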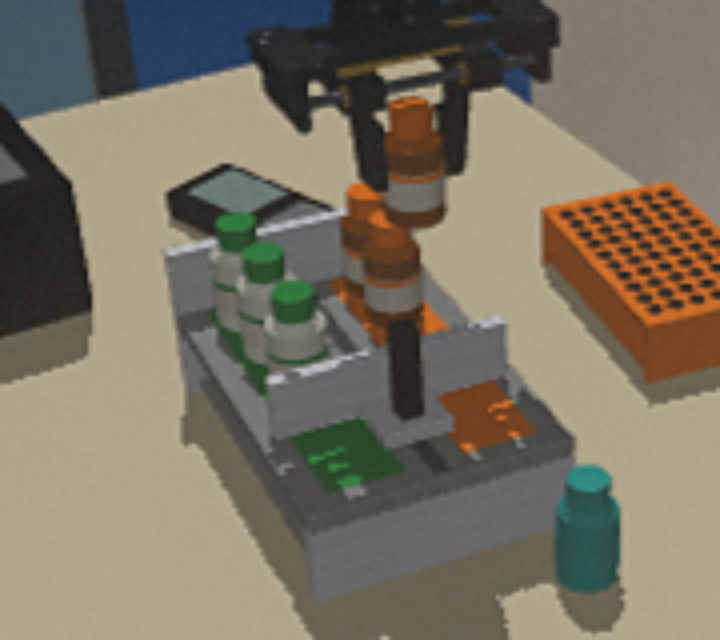

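{"api": "send_rows", "payload": {"series": [{"grip":0,"dx":1,"dy":1,"dz":30,"turn":0},{"grip":0,"dx":0,"dy":0,"dz":35,"turn":0},{"grip":0,"dx":0,"dy":0,"dz":25,"turn":0},{"grip":0,"dx":0,"dy":0,"dz":13,"turn":0},{"grip":0,"dx":0,"dy":0,"dz":6,"turn":0},{"grip":0,"dx":0,"dy":0,"dz":2.5,"turn":0},{"grip":0,"dx":0,"dy":0,"dz":0,"turn":0},{"grip":0,"dx":0,"dy":0,"dz":0,"turn":0}]}}

```text
clock: 19.45
tool_pos: [0.5957, 0.1871, 0.0989]
eef_rot: [0.74, 0.673, 0.001, 0.0]
contact_force: [0.4, -0.2, -1.8]
opening: 0.47
```

Run:
```python
from loc import *
delta(.5949,.1865,.098)
s=snapshot("side"); cv2.imwrite("pics/c9.png",cv2.resize(s["img"][90:250,140:320],None,fx=4,fy=4)[:,:,::-1])
```

```text
t 19.45 tool d mm [-0.7 -0.7  0.8] jaw ang -5.39 turn rad to -5.4: 0.0 pos [0.5957 0.1871 0.0989] open 0.47 q7 -0.38
```

View pics/c9.png

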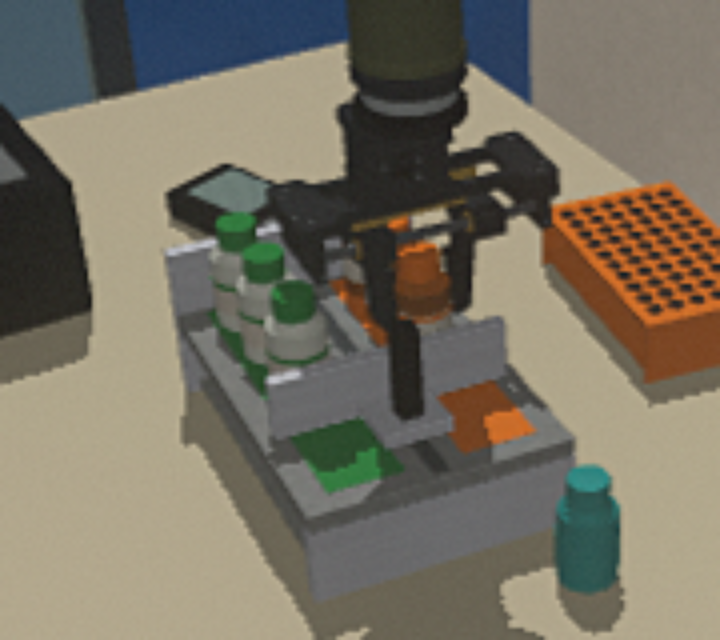

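{"api": "send_rows", "payload": {"series": [{"grip":0.72,"dx":0,"dy":0,"dz":0.5,"turn":0},{"grip":0.72,"dx":0,"dy":0,"dz":0,"turn":0},{"grip":0.72,"dx":0,"dy":0,"dz":0,"turn":0},{"grip":0.72,"dx":0,"dy":0,"dz":0,"turn":0},{"grip":0.72,"dx":0,"dy":0,"dz":-20,"turn":0},{"grip":0.72,"dx":0,"dy":0,"dz":-45,"turn":0},{"grip":0.72,"dx":0,"dy":0,"dz":-40,"turn":0},{"grip":0.72,"dx":-30,"dy":-15,"dz":0,"turn":0},{"grip":0.72,"dx":-45,"dy":-20,"dz":0,"turn":0},{"grip":0.72,"dx":-45,"dy":-15,"dz":0,"turn":0},{"grip":0.72,"dx":-45,"dy":0,"dz":0,"turn":0},{"grip":0.72,"dx":-45,"dy":0,"dz":0,"turn":0},{"grip":0.72,"dx":-30,"dy":0,"dz":0,"turn":0},{"grip":0.72,"dx":0,"dy":0,"dz":0,"turn":0},{"grip":0.72,"dx":0,"dy":0,"dz":0,"turn":0}]}}

```text
clock: 21.0
tool_pos: [0.5226, -0.0476, 0.2023]
eef_rot: [0.74, 0.673, 0.0, -0.0]
contact_force: [0.3, -0.1, -0.9]
opening: 0.719
```

```bash
cat > chk.py <<'E'
from loc import *
import sys
for n in ["top","side"]:
    s=snapshot(n); save(s,n+sys.argv[1]); cv2.imwrite(f"pics/crop{sys.argv[1]}{n}.png",cv2.resize(s["img"][130:290,90:290],None,fx=3.5,fy=3.5)[:,:,::-1])
    for nm,g in [("w c",W2(-.0475,float(sys.argv[2]))),("w b",W2(-.0475,float(sys.argv[3]))),("w a",(.505,.293)),("am c",W2(.0475,float(sys.argv[4]))),("am b",(.6,.24)),("am a",(.605,.285)),("hd",W2(0,float(sys.argv[5])))]:
        try:
            r=caps(s,.135,None,g,.022); print(n,nm,r[1],r[2],np.round(S2(r[0]),4))
        except Exception as e: print(n,nm,"none")
E
python3 chk.py 10 -.003 .054 .006 -.078; python3 -c "
from h import *
delta(.5385,.107,.118)"
```

```text
top w c 0.0142 [0.4992 0.1868 0.1502] [-0.0471 -0.0029]
top w b 0.0142 [0.5054 0.2435 0.1496] [-0.047   0.0539]
top w a 0.0143 [0.5071 0.2925 0.1503] [-0.0497  0.1037]
top am c 0.0145 [0.5951 0.1869 0.1498] [0.047  0.0068]
top am b 0.0144 [0.6005 0.2392 0.15  ] [0.0489 0.06  ]
top am a 0.0146 [0.6062 0.2848 0.1501] [0.0501 0.1048]
top hd 0.0102 [0.54   0.1069 0.1518] [ 0.0005 -0.078 ]
side w c 0.0157 [0.4964 0.1846 0.1497] [-0.0507 -0.0035]
side w b 0.0167 [0.5022 0.2412 0.1493] [-0.0508  0.0544]
side w a 0.0158 [0.5037 0.2907 0.1496] [-0.0517  0.1026]
side am c none
side am b 0.0101 [0.5995 0.25   0.1494] [0.0452 0.0696]
side am a 0.0161 [0.6026 0.2836 0.149 ] [0.0441 0.1048]
side hd 0.01 [0.5342 0.1051 0.1507] [-0.0028 -0.0797]
t 21.1 tool d mm [153.2   1.6  84.4] jaw ang -5.25 turn rad to -5.4: 0.003 pos [ 0.5229 -0.0455  0.2022] open 0.719 q7 -0.04
```

View pics/top10.png

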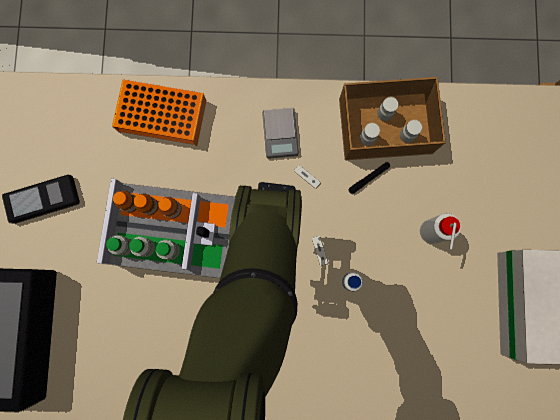

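View pics/crop10side.png

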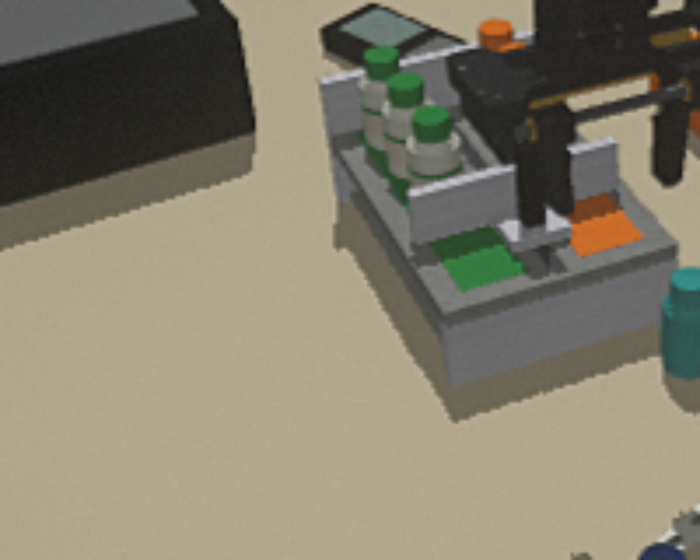

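All six stand in their lanes in the top view: caps in two rows at (117–168,197–205) and (116–167,245–250). Now the stop handle at (205,232).

{"api": "send_rows", "payload": {"series": [{"grip":0.72,"dx":25,"dy":1,"dz":0,"turn":0},{"grip":0.72,"dx":40,"dy":0,"dz":0,"turn":0},{"grip":0.72,"dx":40,"dy":0,"dz":0,"turn":0},{"grip":0.72,"dx":30,"dy":0,"dz":0,"turn":0},{"grip":0.72,"dx":18,"dy":1,"dz":0,"turn":0},{"grip":0.72,"dx":0,"dy":0,"dz":0,"turn":0},{"grip":0.72,"dx":0,"dy":0,"dz":0,"turn":0},{"grip":0.72,"dx":0,"dy":0,"dz":30,"turn":0},{"grip":0.72,"dx":0,"dy":0,"dz":30,"turn":0},{"grip":0.72,"dx":0,"dy":0,"dz":18,"turn":0},{"grip":0.72,"dx":0,"dy":0,"dz":6,"turn":0},{"grip":0.72,"dx":0,"dy":0,"dz":0,"turn":0}]}}

```text
clock: 22.3
tool_pos: [0.5385, 0.1035, 0.1178]
eef_rot: [0.74, 0.673, -0.001, -0.0]
contact_force: [-0.1, 0.1, -0.4]
opening: 0.722
```

Run:
```python
from loc import *
delta(.5385,.107,.118)
s=snapshot("side"); cv2.imwrite("pics/c11.png",cv2.resize(s["img"][90:250,140:320],None,fx=4,fy=4)[:,:,::-1])
```

```text
t 22.3 tool d mm [ 3.5 -0.3 -0.2] jaw ang -5.48 turn rad to -5.4: -0.001 pos [0.5385 0.1035 0.1178] open 0.722 q7 -0.28
```

View pics/c11.png

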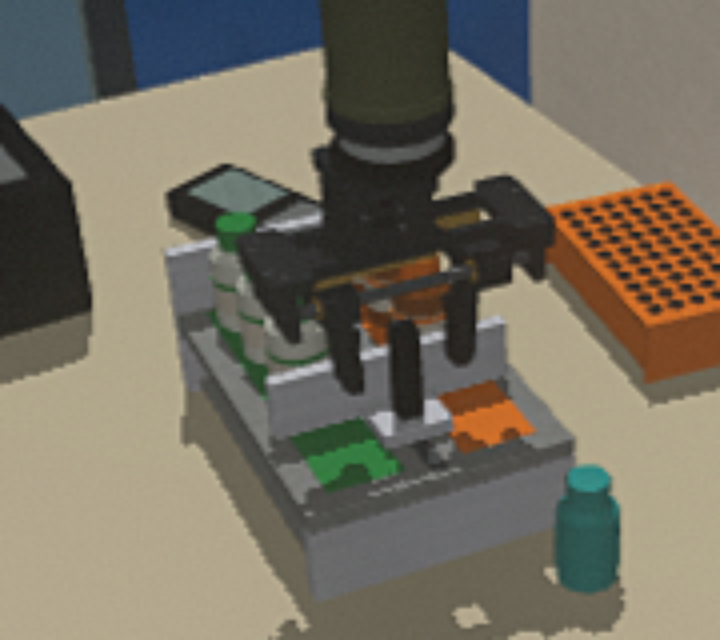

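{"api": "send_rows", "payload": {"series": [{"grip":0.72,"dx":3,"dy":0,"dz":0,"turn":0},{"grip":0.72,"dx":0,"dy":0,"dz":0,"turn":0},{"grip":0,"dx":0,"dy":0,"dz":0,"turn":0},{"grip":0,"dx":0,"dy":0,"dz":0,"turn":0},{"grip":0,"dx":0,"dy":0,"dz":0,"turn":0},{"grip":0,"dx":0,"dy":0,"dz":0,"turn":0},{"grip":0,"dx":0,"dy":0,"dz":0,"turn":0},{"grip":0,"dx":0,"dy":0,"dz":0,"turn":0},{"grip":0,"dx":0,"dy":0,"dz":0,"turn":0}]}}

```text
clock: 23.25
tool_pos: [0.5403, 0.1077, 0.1183]
eef_rot: [0.74, 0.673, 0.001, 0.001]
contact_force: [2.9, -1.1, -2.0]
opening: 0.205
```

{"api": "send_rows", "payload": {"series": [{"grip":0,"dx":2,"dy":0,"dz":0,"turn":0},{"grip":0,"dx":2,"dy":0,"dz":0,"turn":0},{"grip":0,"dx":2,"dy":0,"dz":0,"turn":0},{"grip":0,"dx":2,"dy":0,"dz":0,"turn":0},{"grip":0,"dx":2,"dy":0,"dz":0,"turn":0},{"grip":0,"dx":2,"dy":0,"dz":0,"turn":0},{"grip":0,"dx":2,"dy":0,"dz":0,"turn":0},{"grip":0,"dx":2,"dy":0,"dz":0,"turn":0},{"grip":0,"dx":2,"dy":0,"dz":0,"turn":0},{"grip":0,"dx":2,"dy":0,"dz":0,"turn":0}]}}

```text
clock: 24.25
tool_pos: [0.5422, 0.1272, 0.1183]
eef_rot: [0.74, 0.673, 0.001, 0.001]
contact_force: [5.3, -2.9, -3.9]
opening: 0.205
```

Run:
```python
from loc import *
t=W2(0,-.078+.0435); delta(t[0],t[1],.118)
s=snapshot("side"); cv2.imwrite("pics/c12.png",cv2.resize(s["img"][90:250,140:320],None,fx=4,fy=4)[:,:,::-1])
```

```text
t 24.25 tool d mm [23.5 -0.7  0.3] jaw ang -5.42 turn rad to -5.4: -0.0 pos [0.5422 0.1272 0.1183] open 0.205 q7 -0.31
```

View pics/c12.png

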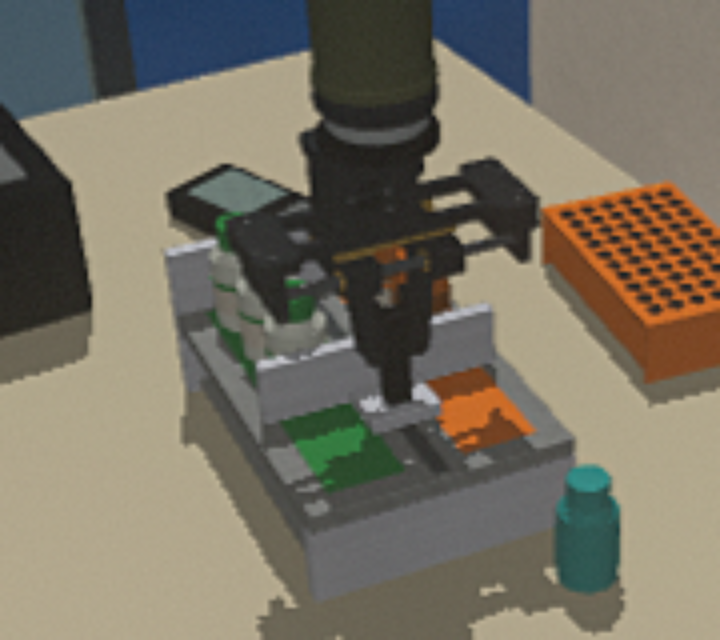

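{"api": "send_rows", "payload": {"series": [{"grip":0,"dx":2,"dy":-0.5,"dz":0,"turn":0},{"grip":0,"dx":2,"dy":0,"dz":0,"turn":0},{"grip":0,"dx":2,"dy":0,"dz":0,"turn":0},{"grip":0,"dx":2,"dy":0,"dz":0,"turn":0},{"grip":0,"dx":2,"dy":0,"dz":0,"turn":0},{"grip":0,"dx":2,"dy":0,"dz":0,"turn":0},{"grip":0,"dx":2,"dy":0,"dz":0,"turn":0},{"grip":0,"dx":2,"dy":0,"dz":0,"turn":0},{"grip":0,"dx":2,"dy":0,"dz":0,"turn":0},{"grip":0,"dx":2,"dy":0,"dz":0,"turn":0}]}}

```text
clock: 25.3
tool_pos: [0.544, 0.146, 0.1183]
eef_rot: [0.74, 0.673, 0.0, 0.002]
contact_force: [5.5, -5.5, -2.3]
opening: 0.205
```

Run:
```python
from loc import *
t=W2(0,-.078+.0435); delta(t[0],t[1],.118)
s=snapshot("side"); cv2.imwrite("pics/c13.png",cv2.resize(s["img"][90:250,140:320],None,fx=4,fy=4)[:,:,::-1])
s=snapshot("top"); cv2.imwrite("pics/c13t.png",cv2.resize(s["img"][150:290,90:260],None,fx=4,fy=4)[:,:,::-1])
```

```text
t 25.3 tool d mm [ 4.6 -0.6  0.3] jaw ang -5.47 turn rad to -5.4: -0.001 pos [0.544  0.146  0.1183] open 0.205 q7 -0.33
```

View pics/c13.png

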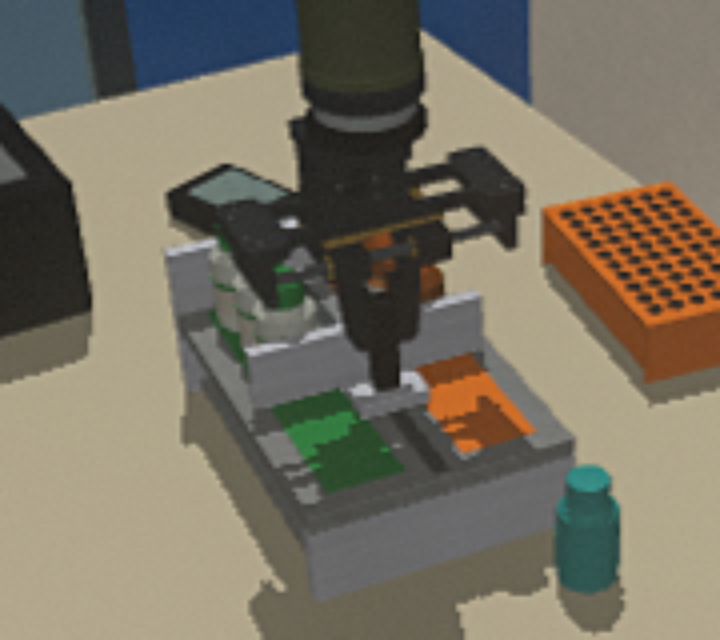

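View pics/c13t.png

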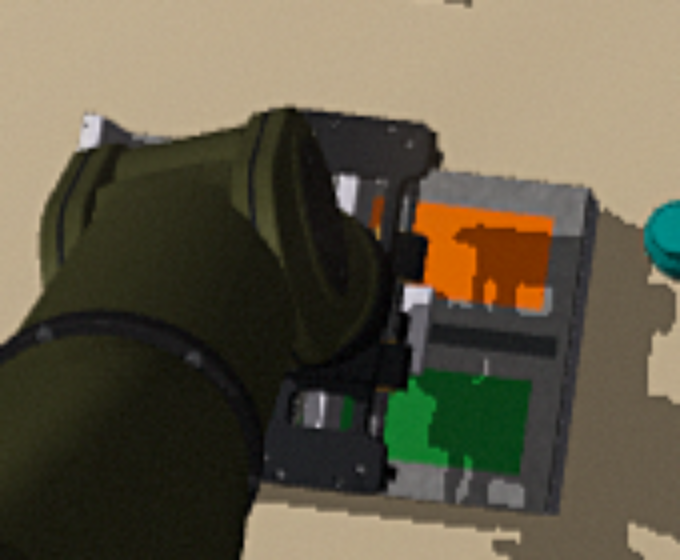

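{"api": "send_rows", "payload": {"series": [{"grip":0,"dx":1,"dy":0,"dz":0,"turn":0},{"grip":0,"dx":1,"dy":0,"dz":0,"turn":0},{"grip":0,"dx":1,"dy":0,"dz":0,"turn":0},{"grip":0,"dx":0,"dy":0,"dz":0,"turn":0}]}}

```text
clock: 25.8
tool_pos: [0.5442, 0.1488, 0.1183]
eef_rot: [0.74, 0.673, 0.0, 0.002]
contact_force: [6.0, -4.5, -3.6]
opening: 0.204
```

{"api": "send_rows", "payload": {"series": [{"grip":0,"dx":1,"dy":0,"dz":0,"turn":0},{"grip":0,"dx":1,"dy":0,"dz":0,"turn":0},{"grip":0,"dx":0,"dy":0,"dz":0,"turn":0}]}}

```text
clock: 26.1
tool_pos: [0.5443, 0.1505, 0.1183]
eef_rot: [0.74, 0.672, 0.0, 0.002]
contact_force: [5.3, -5.2, -4.3]
opening: 0.201
```

{"api": "send_rows", "payload": {"series": [{"grip":0,"dx":1,"dy":0,"dz":0,"turn":0},{"grip":0,"dx":1,"dy":0,"dz":0,"turn":0},{"grip":0,"dx":0,"dy":0,"dz":0,"turn":0}]}}

```text
clock: 26.4
tool_pos: [0.5445, 0.1521, 0.1183]
eef_rot: [0.74, 0.672, -0.0, 0.002]
contact_force: [6.2, -5.0, -3.0]
opening: 0.202
```

Run:
```python
from loc import *
st=get_state(); print(S2(st["tool_pos"]),st["contact_force"])
s=snapshot("wrist"); save(s,"wrist14")
s=snapshot("side"); cv2.imwrite("pics/c14.png",cv2.resize(s["img"][90:250,140:320],None,fx=4,fy=4)[:,:,::-1])
```

```text
[ 0.00063277 -0.03295064] [ 6.20688357 -5.01372148 -2.97570154]
```

View pics/wrist14.png

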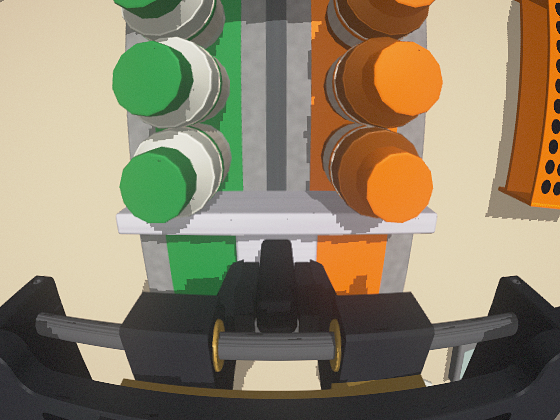

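View pics/c14.png

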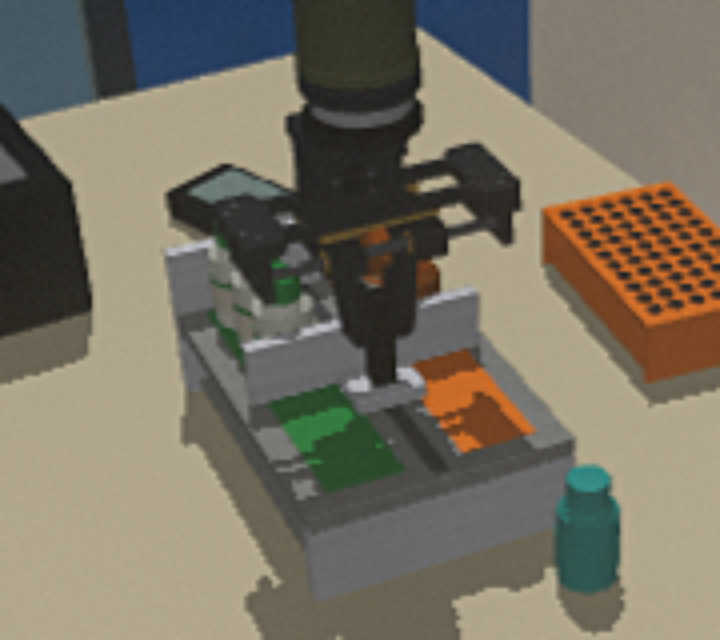

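{"api": "send_rows", "payload": {"series": [{"grip":0,"dx":1,"dy":0,"dz":0,"turn":0},{"grip":0,"dx":1,"dy":0,"dz":0,"turn":0},{"grip":0,"dx":0,"dy":0,"dz":0,"turn":0},{"grip":0,"dx":0,"dy":0,"dz":0,"turn":0}]}}

```text
clock: 26.9
tool_pos: [0.5447, 0.1541, 0.1183]
eef_rot: [0.74, 0.672, -0.0, 0.002]
contact_force: [5.4, -5.8, -2.9]
opening: 0.205
```

Run:
```python
from loc import *
st=get_state(); print(S2(st["tool_pos"]),st["contact_force"])
s=snapshot("wrist"); save(s,"wrist15")
```

```text
[ 0.00062785 -0.03098282] [ 5.38648479 -5.76245899 -2.94520051]
```

View pics/wrist15.png

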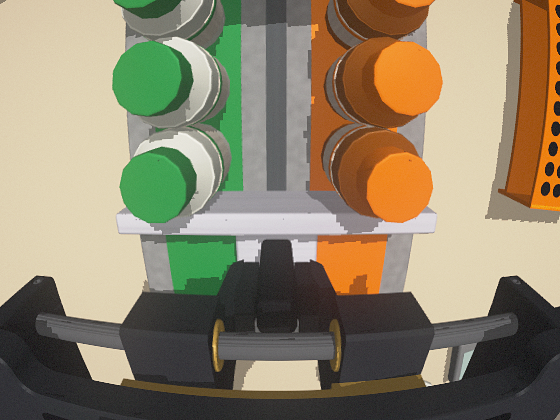

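{"api": "send_rows", "payload": {"series": [{"grip":0,"dx":1,"dy":0,"dz":0,"turn":0},{"grip":0,"dx":1,"dy":0,"dz":0,"turn":0},{"grip":0,"dx":0,"dy":0,"dz":0,"turn":0},{"grip":0,"dx":0,"dy":0,"dz":0,"turn":0}]}}

```text
clock: 27.35
tool_pos: [0.5448, 0.1544, 0.1183]
eef_rot: [0.741, 0.672, -0.001, 0.002]
contact_force: [5.0, -8.5, -2.3]
opening: 0.201
```

Run:
```python
from loc import *
st=get_state(); print(S2(st["tool_pos"]),st["contact_force"])
s=snapshot("wrist"); save(s,"wrist16")
s=snapshot("side"); cv2.imwrite("pics/c16.png",cv2.resize(s["img"][100:220,160:290],None,fx=6,fy=5)[:,:,::-1])
```

```text
[ 0.00064707 -0.03064613] [ 4.97912552 -8.49227599 -2.31367887]
```

View pics/wrist16.png

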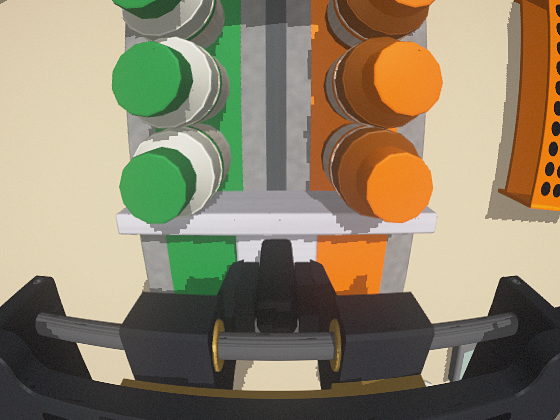

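View pics/c16.png

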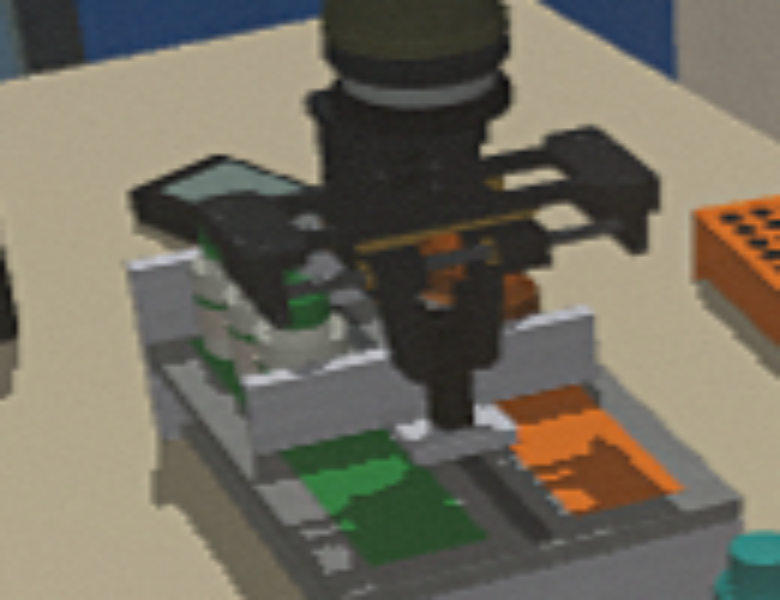

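The tool has stalled: it moved 0.3 mm of 2 mm commanded and the force rose to 8.5 N, so the rows are closed. I ease off, let go and retreat.

{"api": "send_rows", "payload": {"series": [{"grip":0,"dx":-1.5,"dy":0,"dz":0,"turn":0},{"grip":0.5,"dx":0,"dy":0,"dz":0,"turn":0},{"grip":0.5,"dx":0,"dy":0,"dz":0,"turn":0},{"grip":0.5,"dx":0,"dy":0,"dz":0,"turn":0},{"grip":0.5,"dx":0,"dy":0,"dz":0,"turn":0},{"grip":0.5,"dx":0,"dy":0,"dz":-15,"turn":0},{"grip":0.5,"dx":0,"dy":0,"dz":-30,"turn":0},{"grip":0.5,"dx":0,"dy":0,"dz":-40,"turn":0},{"grip":0.5,"dx":0,"dy":0,"dz":-40,"turn":0},{"grip":0.5,"dx":-25,"dy":0,"dz":0,"turn":0},{"grip":0.5,"dx":-45,"dy":0,"dz":0,"turn":0},{"grip":0.5,"dx":-45,"dy":0,"dz":0,"turn":0},{"grip":0.5,"dx":-45,"dy":0,"dz":0,"turn":0},{"grip":0.5,"dx":-45,"dy":0,"dz":0,"turn":0},{"grip":0.5,"dx":-45,"dy":0,"dz":0,"turn":0},{"grip":0.5,"dx":-45,"dy":0,"dz":0,"turn":0},{"grip":0.5,"dx":-25,"dy":0,"dz":0,"turn":0},{"grip":0.5,"dx":0,"dy":0,"dz":0,"turn":0},{"grip":0.5,"dx":0,"dy":0,"dz":0,"turn":0}]}}

```text
clock: 29.35
tool_pos: [0.5131, -0.161, 0.2431]
eef_rot: [0.74, 0.673, 0.0, -0.0]
contact_force: [0.2, 0.5, -0.3]
opening: 0.501
```

```bash
python3 chk.py 17 .023 .065 .023 -.031
python3 - <<'E'
from m import *
print(get_state()["tool_pos"])
for n in ["top","side"]:
    s=snapshot(n)
    for t in ["blue_bottle_mid","cassette_1","marker","wash_bottle"]:
        for r in regions_of(s,t):
            P=pts(s,r["pixels"]); 
            if len(P)>5 and r["score"]>.5: print(n,t,np.round(np.median(P,0),3))
E
```

```text
top w c 0.0147 [0.5027 0.2146 0.1499] [-0.0466  0.025 ]
top w b 0.0145 [0.507  0.2565 0.1499] [-0.0464  0.0667]
top w a 0.0145 [0.507  0.298  0.1501] [-0.0499  0.1096]
top am c 0.0146 [0.5973 0.2054 0.1499] [0.0475 0.0255]
top am b 0.022 [0.6015 0.2465 0.1495] [0.0484 0.0597]
top am a 0.0147 [0.6068 0.289  0.1501] [0.0491 0.1095]
top hd 0.01 [0.5443 0.1536 0.152 ] [ 0.0011 -0.0316]
side w c 0.0156 [0.4994 0.2128 0.1494] [-0.0492  0.0237]
side w b 0.0145 [0.5029 0.2543 0.1498] [-0.0505  0.064 ]
side w a 0.0163 [0.5032 0.2963 0.1496] [-0.0538  0.1092]
side am c 0.0152 [0.5946 0.2068 0.1497] [0.0444 0.0256]
side am b 0.0199 [0.5975 0.2446 0.1497] [0.0462 0.0599]
side am a 0.0196 [0.6028 0.2878 0.1495] [0.0482 0.1039]
side hd 0.0116 [0.5405 0.1508 0.1515] [-0.0013 -0.0326]
[ 0.51357669 -0.15934779  0.24308043]
top cassette_1 [ 0.693 -0.125  0.005]
top marker [ 0.697 -0.278  0.014]
top wash_bottle [ 0.561 -0.417  0.118]
side blue_bottle_mid [ 0.431 -0.245  0.053]
side cassette_1 [ 0.517 -0.159  0.006]
side cassette_1 [ 0.691 -0.128  0.006]
side marker [ 0.69  -0.279  0.015]
side wash_bottle [ 0.547 -0.442  0.098]
```

View pics/top17.png

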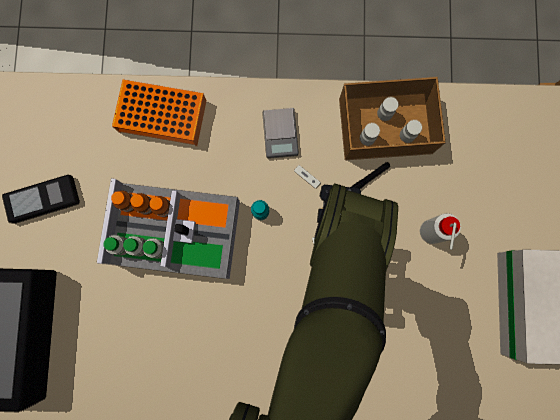

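View pics/crop17side.png

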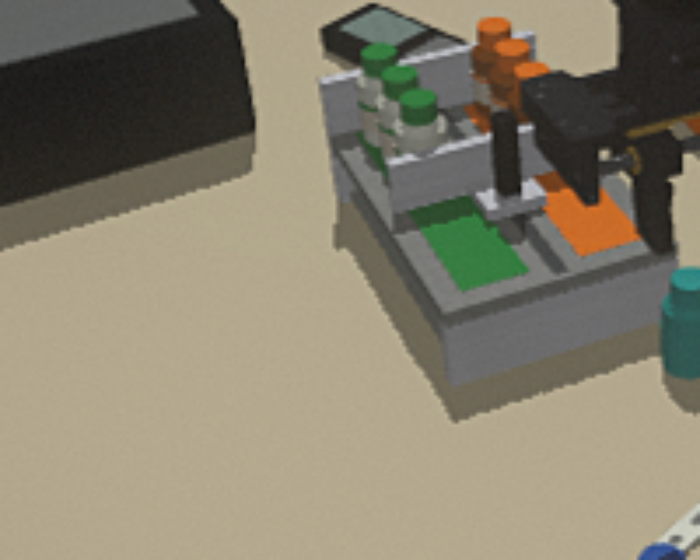

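```bash
python3 -c "
from h import *
print(finish_job(), get_state()['clock'])"
```

```text
the job is handed in; nothing more can be done
the job is handed in; nothing more can be done
```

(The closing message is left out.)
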